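# Make up two fitting kits of resin castings in a prototype shop

## Robot

A 6-joint arm with a two-finger parallel gripper is mounted at the origin on the work surface. World frame = base frame: x ahead of the robot, y to its left, z up, the work surface at z = 0. Lengths are in m, angles in rad, forces in N, time in s.
With the tool pointing down it reaches from about 0.225 to 0.875 m from the base axis. Payload 3.4 kg.
Tool frame: the origin (TCP) lies midway between the tips of the shut fingers; the grasp point (between the pads) lies 19 mm behind it (manip.grip_point_offset is the distance from the TCP to the grasp point, in m); x points along the fingers, y is the direction in which the jaws open and shut, and the axes are right-handed (so a half turn about x gives the same grasp; the last joint's range is limited). The gripper opens to 85 mm and grips with 20 to 120 N. Pads are 22 mm wide; open, the fingers measure 114 mm over their backs; the gripper's body (76 mm by 85 mm) begins 54 mm behind the grasp point. The pads swing forward as they close: fully open they stand 13 mm farther back than shut.
Start: joints at [1.062, 0.276, 1.505, -0, 1.361, -0.121], TCP at [0.217, 0.532, 0.231] pointing down, gripper open.
Joint ranges: [-2.89, 2.89], [-0.75, 2.08], [0.22, 2.7], [-1.18, 4.32], [0.11, 2.71], [-2.7, 2.7]. Speed limits (rad/s): [2.57, 2.57, 3.14, 3.14, 3.14, 3.14].

## Interface

Orientations are given as a unit quaternion [w, x, y, z].
In Python, from rig import manip gives the robot as it stands.
- The arm moves only by the shell command python3 -m crank 'ROWS' [FORCE]. ROWS is a JSON object of lists of equal length, an entry for each row: "grip": the opening, from 0 (shut) to 1 (fully open); "slide": the shift along the world's x, y, z in cm, a list of three; "roll": the turn about the world's z in degrees. In form: {"grip": [grip, ...], "slide": [[dx, dy, dz], ...], "roll": [roll, ...]}. A call has 1 to 20 rows; each row is the pose to reach, as a shift and turn from the pose commanded when the call began; what a row does not reach only later rows make up. A row lasts 1/10 s, in which the tool goes at most 50 mm and 8.59 degrees, less where a joint would pass 70% of its speed; a pose out of reach is approached as far as the arm can. A call with a gripper value outside its range is refused whole. The fingers move at their own pace and stop on an object; FORCE is the grip in N (left out, the last holds). Time passes only in rows, so rows that repeat a pose let the fingers close. It gives the time, the measured TCP pose, the force and the opening at its end, in the units of the state.
- manip.get_state(): the state, without advancing time (a new reading comes with each control period).
- manip.get_image(name): name is "scene" or "top" or "wrist"; returns a dict with "frame" (400x640x3 uint8, red, green, blue), "K" (3x3 intrinsics, pixels), "R" (3x3) and "t" (3): a world point X has camera coordinates R X + t. Camera axes: x right, y down, z forward; pixel columns grow to the right and rows downward; lengths in m; the calibration is good to about 2 mm. A picture is of the moment at which its call begins. There is no depth.
- manip.sign_off(): hands the job in, once; it reports no verdict.
The state is a dict: "clock": time; "qpos": joint angles; "qd": joint speeds; "effort": joint torques, N m; "position": TCP position; "ee_rot": TCP orientation; "contact_force": force on the tool from outside, world axes, zero at the start; "moment": the same for the moment, N m; "width": finger opening in m.
Only numpy, scipy, OpenCV 4.12 (cv2) and the standard library are available. Lean on these libraries where they do the work, as an engineer would, in place of code of your own. Each camera call takes 0.05 s, during which the arm holds its last target. There are 200 camera calls.

## Task

Make up the fitting kits for two prototype shells: the round port cover goes in the blue tray and the square window cover in the orange tray, and each tray also gets the cream bracket of the same shape as the grey master lying at its far end. Put one part in each pocket, set down (not dropped) on its base so that it sits flat and upright on the pocket floor, not propped on the rim or divider. Leave the masters, and the bracket that is not needed, where they lie.

Things in the scene. Friction and masses are not known exactly. Their poses are not given: they have to be found in the camera images.
- tray_blue: Blue kit tray, fixed, 200 (x) x 140 (y) mm, walls 24 high and 4 thick, floor 4 thick. A divider (top 18 mm up) makes two equal pockets, each 94 (x) x 132 (y) mm, centred at x = -50 and x = +50 mm. Origin: centre of underside; z up, x roughly away from the robot. One master lies beyond its far (+x) end, about 155 mm from its centre.
- tray_orange: Orange kit tray, fixed, 200 (x) x 140 (y) mm, walls 24 high and 4 thick, floor 4 thick. A divider (top 18 mm up) makes two equal pockets, each 94 (x) x 132 (y) mm, centred at x = -50 and x = +50 mm. Origin: centre of underside; z up, x roughly away from the robot. One master lies beyond its far (+x) end, about 155 mm from its centre.
- bracket_L_ear (a point): Cream bracket, 60 g, on the stock mat (charcoal foam, 10 mm thick, fixed). Base plate 5 mm thick, L outline: limb 22 wide, x -36 to 36; second limb 22 wide at its +x end, out to y = 44 mm. Over x = y = 0 stands an ear 14 mm thick (y), 30 long (x), round-topped, top 55 mm above the underside: grip it across the 14 mm. Point: middle of the ear, 30 mm above the underside; z up.
- bracket_T_ear (a point): Cream bracket, 60 g, on the stock mat (charcoal foam, 10 mm thick, fixed). Base plate 5 mm thick, T outline: stem 22 wide along x from -36; crossbar 22 wide at the +x end (edge x = 36), y -34 to 34 mm. Over x = y = 0 stands an ear 14 mm thick (y), 30 long (x), round-topped, top 55 mm above the underside: grip it across the 14 mm. Point: middle of the ear, 30 mm above the underside; z up.
- bracket_Z_ear (a point): Cream bracket, 60 g, on the stock mat (charcoal foam, 10 mm thick, fixed). Base plate 5 mm thick, Z outline: limb 22 wide, x -36 to 36; foot 22 wide at its +x end out to y = 38, another at its -x end out to y = -38 mm. Over x = y = 0 stands an ear 14 mm thick (y), 30 long (x), round-topped, top 55 mm above the underside: grip it across the 14 mm. Point: middle of the ear, 30 mm above the underside; z up.
- cover_round_grip (a point): Cream round port cover, 70 g, face down on the mat: flange 70 mm across, 5 thick; on it a concentric round spigot 40 mm across with a dark centre, top 50 mm above the underside. Point: on the axis, 30 mm above the underside; z up.
- cover_square_grip (a point): Cream square window cover, 70 g, face down on the mat: flange 70 x 70 mm, 5 thick; on it a hollow square spigot 42 x 42 mm outside, walls 4, top 50 mm above the underside. Point: on the axis, 30 mm above the underside; x, y parallel to the sides, z up. (A brown sanding block 85 x 45 x 30 mm also lies on the mat.)
- master_L_ear (a point): Grey master of the L bracket: shape, size and axes as the cream L bracket; point at the middle of its ear, 30 mm above its underside. Lies on the bench just beyond the far end of a tray, or, if not in use, alone at the back beyond the stock mat.
- master_T_ear (a point): Grey master of the T bracket: shape, size and axes as the cream T bracket; point at the middle of its ear, 30 mm above its underside. Lies on the bench just beyond the far end of a tray, or, if not in use, alone at the back beyond the stock mat.
- master_Z_ear (a point): Grey master of the Z bracket: shape, size and axes as the cream Z bracket; point at the middle of its ear, 30 mm above its underside. Lies on the bench just beyond the far end of a tray, or, if not in use, alone at the back beyond the stock mat.
There are look-alikes about, which are no part of the job. Leave any pink or red look-alike of the part that bears cover_round_grip alone.

How it is judged:
By the outcome, as a careful person would: the job done as asked, in the order asked, and still so for the second after the job is handed in, with the robot touching nothing.
It also fails if it takes over 115 s, if anything falls off the work surface, if the arm or the gripper's body presses on something with over 40 N, if the wrist force passes 120 N, or if a joint passes its speed limit or range.

## Working session

There is one attempt and no reset: what is moved stays moved. The work goes in short steps, Python scripts to look and compute and a shell command to move; the robot and the scene stay as the last step left them, time stands still between calls to the robot, and variables do not carry over. Pictures are saved under pics/ and viewed, on a budget of 14 in all, crops included, one or two more only if the job needs it, and the job is handed in when it is done.

```bash
mkdir -p pics; ls; python3 - <<'E'
from rig import manip
import cv2
for n in ("top","scene"):
    d=manip.get_image(n); cv2.imwrite(f"pics/{n}0.png",d["frame"][:,:,::-1]); print(n,d["K"].tolist(),d["R"].round(4).tolist(),d["t"].round(4).tolist())
print(manip.get_state())
E
```

```text
pics
top [[392.5735993460361, 0.0, 322.22023740234675], [0.0, 392.5735993460361, 194.07034744406226], [0.0, 0.0, 1.0]] [[-0.0069, -1.0, 0.0025], [-0.9824, 0.0063, -0.1868], [0.1868, -0.0037, -0.9824]] [0.0138, 0.6074, 0.9919]
scene [[408.3429120972447, 0.0, 318.09727986942585], [0.0, 408.3429120972447, 206.14622496644407], [0.0, 0.0, 1.0]] [[-0.1122, 0.9934, -0.0234], [0.661, 0.0571, -0.7482], [-0.7419, -0.0994, -0.6631]] [0.0833, -0.3774, 1.3877]
{'clock': 0.1, 'qpos': array([ 1.06197005e+00,  2.76538644e-01,  1.50602151e+00,  1.00889029e-05,
        1.36071859e+00, -1.21036953e-01]), 'qd': array([-0.00108311, -0.00149004, -0.00463663,  0.00121706,  0.00076873,
        0.00021913]), 'effort': array([ 3.22815331e-04, -4.17702842e+01, -2.46406800e+01, -1.29529953e-04,
        5.82633729e-03, -2.03147050e-05]), 'position': array([0.21721615, 0.53187062, 0.23051633]), 'ee_rot': array([ 0.69366813,  0.13568173,  0.69404406, -0.13681318]), 'contact_force': array([-0.55612316, -0.74515274,  0.1471963 ]), 'moment': array([-0.02717954, -0.01519307,  0.02291447]), 'width': 0.08543307395062484}
```

View pics/top0.png

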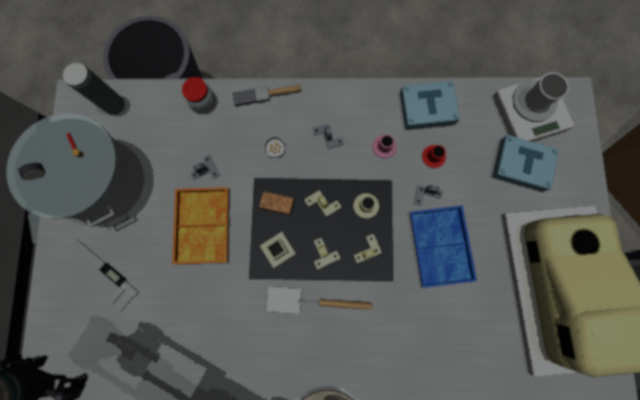

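View pics/scene0.png

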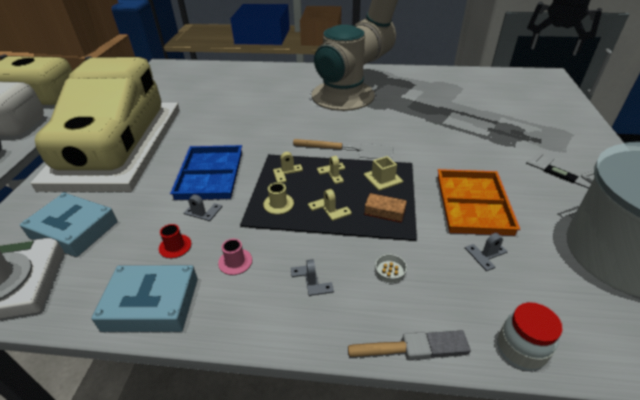

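The top view (dark) shows the orange tray at (202,226), the blue tray at (442,246), and the mat with five cream parts: a round cover at (367,205), a square cover at (278,249), and brackets at (322,203), (325,253) and (367,248). The grey masters are at (205,168), (430,190) and (327,135). Round look-alikes are at (384,146) pink and (434,156) red. I'll enlarge to identify the shapes.

```bash
python3 - <<'E'
import cv2,numpy as np
a=cv2.imread("pics/top0.png")[115:300,165:485]
a=cv2.convertScaleAbs(a,alpha=1.7)
cv2.imwrite("pics/crop1.png",cv2.resize(a,None,fx=2.5,fy=2.5,interpolation=cv2.INTER_CUBIC))
s=cv2.imread("pics/scene0.png")
ms=[s[190:222,180:228],s[255:300,285:339],s[230:275,460:514]]
cv2.imwrite("pics/crop2.png",np.hstack([cv2.resize(m,(260,220),interpolation=cv2.INTER_CUBIC) for m in ms]))
E
```

```text
(no output)
```

View pics/crop1.png

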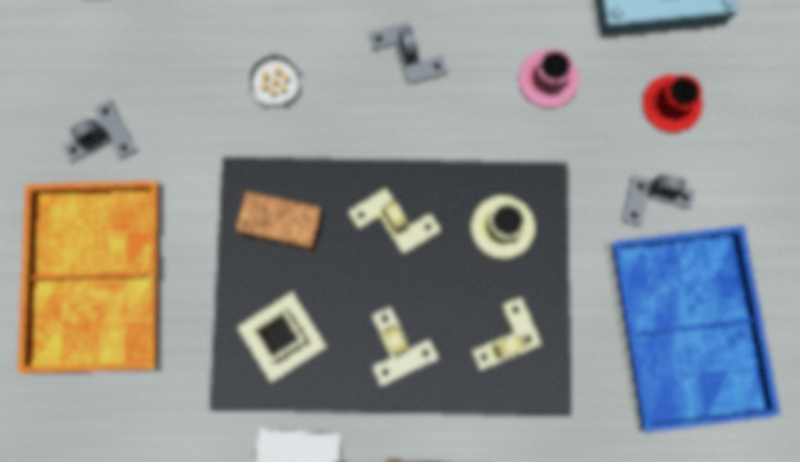

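View pics/crop2.png

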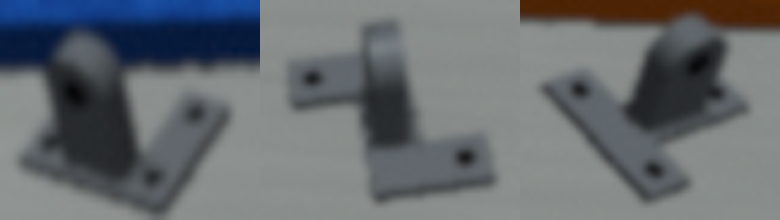

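Enlarged top and scene crops:
- **Masters:** the blue tray's is the L at (430,190), and the orange tray's is the T at (205,168). The Z at (327,135) lies alone at the back.
- **Cream brackets:** Z (322,203), not needed; T (325,253); L (367,248).
- **Round candidates:** cream (367,205), pink (384,146), red (434,156). The cream one on the mat fits the description. The square cover is at (278,249).

Next I'll take coarse positions from the top view.

```bash
cat > h.py <<'E'
import cv2,numpy as np
from rig import manip
from scipy.spatial.transform import Rotation as Ro
def ray(d,uv,z):
    uv=np.atleast_2d(np.asarray(uv,float)); p=np.c_[uv,np.ones(len(uv))]@np.linalg.inv(d["K"]).T@d["R"]
    c=-d["R"].T@d["t"]; return (c+p*((z-c[2])/p[:,2:3]))[:,:2]
def proj(d,X):
    q=d["R"]@np.asarray(X)+d["t"]; q=d["K"]@q; return q[:2]/q[2]
def hsv(d): return cv2.cvtColor(d["frame"],cv2.COLOR_RGB2HSV)
R={"cream":((20,40,90),(40,140,255)),"blue":((105,120,40),(125,255,255)),"orange":((8,150,90),(24,255,255))}
def blobs(d,col,amin,z,vs=1.):
    m=cv2.inRange(hsv(d),*[np.array(x) for x in R[col]]); m=cv2.morphologyEx(m,cv2.MORPH_CLOSE,np.ones((3,3)))
    cs=[c for c in cv2.findContours(m,cv2.RETR_EXTERNAL,cv2.CHAIN_APPROX_NONE)[0] if cv2.contourArea(c)>amin]
    out=[]
    for c in cs:
        w=ray(d,c[:,0],z)*1000; r=cv2.minAreaRect(w.astype(np.float32)); out.append((c[:,0].mean(0).round(),np.round(r[0],1),np.round(r[1],1),round(r[2],1),c,w))
    return out
def roll():
    # world angle of jaw (y) axis, degrees
    s=manip.get_state(); y=Ro.from_quat(s["ee_rot"],scalar_first=True).as_matrix()[:,1]; return np.degrees(np.arctan2(y[1],y[0])),s
E
python3 - <<'E'
from h import *
d=manip.get_image("top")
for col,z,a in (("blue",.024,1500),("orange",.024,1500),("cream",.015,150)):
    for b in blobs(d,col,a,z): print(col,*b[:4])
for uv in [(367,205),(322,203),(325,253),(367,248),(278,249)]: print(uv,hsv(d)[uv[1],uv[0]])
print(roll()[0]); w=manip.get_image("wrist"); print(w["R"].round(3).tolist(),(-w["R"].T@w["t"]).round(3),w["K"][0,0], manip.grip_point_offset)
E
```

```text
blue [442. 246.] [ 470.8 -312.7] [202.5 145.5] 6.7
orange [200. 226.] [531.3 340.9] [200.4 143.8] 1.4
cream [596. 293.] [ 349.6 -725.5] [426.3 226.1] 12.7
cream [366. 204.] [ 588.5 -112.2] [68.  58.5] 79.2
(367, 205) [60 12 22]
(322, 203) [ 29  73 109]
(325, 253) [ 28  81 119]
(367, 248) [42 21 62]
(278, 249) [30  9 29]
67.78122487250405
[[0.377, 0.926, -0.001], [0.895, -0.364, 0.259], [0.24, -0.099, -0.966]] [0.156 0.556 0.374] 283.07011351920653 0.0187
```

```bash
python3 -m crank '{"grip":[1,1,1,1,1,1,1,1,1,1,1,1,1,1,1,1],"slide":[[22,-53,4],[22,-53,4],[22,-53,4],[22,-53,4],[22,-53,4],[22,-53,4],[22,-53,4],[22,-53,4],[22,-53,4],[22,-53,4],[22,-53,4],[22,-53,4],[22,-53,4],[22,-53,4],[22,-53,4],[22,-53,4]],"roll":[-60,-60,-60,-60,-60,-60,-60,-60,-60,-60,-60,-60,-60,-60,-60,-60]}'
python3 - <<'E'
from h import *
d=manip.get_image("wrist"); cv2.imwrite("pics/w1.png",d["frame"][:,:,::-1])
r,s=roll(); print(r,s["position"],s["qpos"].round(2),(-d["R"].T@d["t"]).round(3))
for uv in [(0,0),(639,0),(639,399),(0,399)]: print(ray(d,uv,.015).round(3))
E
```

```text
clock: 1.8
position: [0.4368, 0.0035, 0.2713]
ee_rot: [0.533, 0.464, 0.533, -0.464]
contact_force: [0.0, 0.6, -0.4]
width: 0.0854
7.894201153226453 [0.43691031 0.00347973 0.27131872] [-0.15  0.04  1.7   0.    1.4  -0.29] [0.427 0.067 0.415]
[[0.017 0.161]]
[[0.794 0.269]]
[[ 1.06  -0.322]]
[[-0.078 -0.481]]
```

View pics/w1.png

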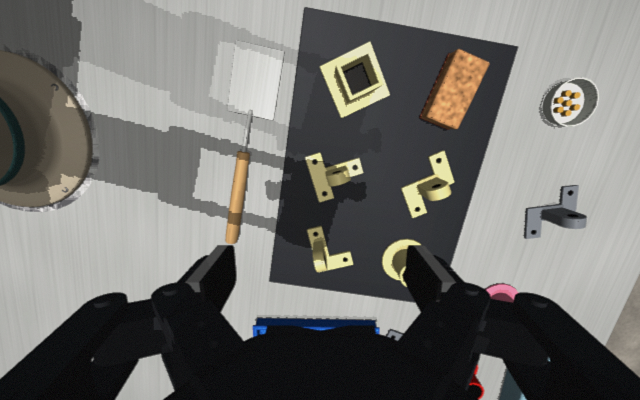

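The wrist view shows the square cover at (355,78), the T at (330,175), the L at (325,250), the Z at (430,185), and the round cover at (405,262), partly behind a finger. I'll measure bolt holes and contours in it.

```bash
python3 - <<'E'
from h import *
d=manip.get_image("wrist"); H=hsv(d)
R["cream"]=((18,40,70),(40,190,255))
for b in blobs(d,"cream",300,.015):
    if b[0][1]>300: continue
    print("cream",*b[:4])
    m=np.zeros(H.shape[:2],np.uint8); cv2.fillPoly(m,[cv2.convexHull(b[4])],255); m=cv2.erode(m,np.ones((3,3)))
    dk=((H[:,:,2]<75)&(m>0)).astype(np.uint8)
    n,_,st,ce=cv2.connectedComponentsWithStats(dk,connectivity=4)
    for i in range(1,n):
        if 3<=st[i,4]<40: print("   dark",ce[i].round(1),st[i,4],(ray(d,ce[i],.015)*1000).round(1))
f=d["frame"][30:300,270:480,::-1]; cv2.imwrite("pics/w1c.png",cv2.resize(f,(630,600*270*210//(210*210*1) if 0 else 600),interpolation=cv2.INTER_CUBIC))
E
```

```text
cream [400. 258.] [ 573.8 -115.2] [79.6 52.5] 84.5
cream [326. 251.] [ 465.8 -107.8] [61.1 74.8] 20.5
   dark [315.1 233.5] 15 [[441.4 -88.4]]
   dark [324.5 258.5] 10 [[ 461.2 -127.3]]
   dark [344.5 259.2] 10 [[ 492.  -124.2]]
cream [331. 174.] [458.2   7.6] [73.5 70.2] 24.7
   dark [314.1 161.4] 17 [[425.5  18.6]]
   dark [354.4 166.8] 12 [[482.9  19.1]]
   dark [336.  171.6] 21 [[458.1   8.7]]
   dark [324.1 193.3] 18 [[445.9 -25. ]]
cream [429. 185.] [591.    7.9] [74.7 79.2] 31.4
   dark [438.5 160. ] 16 [[598.4  44.8]]
   dark [435.9 185.6] 28 [[603.6   8.5]]
   dark [451.  186.5] 12 [[625.5  10.2]]
   dark [416.8 208.8] 11 [[584.3 -29.4]]
cream [566. 103.] [748.6 142.5] [34.9 32.5] 17.1
   dark [562.9  93.7] 9 [[740.1 152.9]]
   dark [571.2  95.9] 9 [[752.1 151.8]]
   dark [555.  100.8] 8 [[732.9 143. ]]
   dark [563.4 103.1] 12 [[745.1 141.7]]
   dark [571.3 107.3] 11 [[757.4 138. ]]
   dark [555. 109.] 7 [[736.6 132.9]]
   dark [562.8 112.8] 8 [[748.6 129.7]]
cream [ 40. 136.] [52.3 -7.2] [208.6 117.9] 81.6
   dark [54.2 85.5] 20 [[73.4 70.1]]
   dark [ 78.6 108.9] 7 [[102.8  44.6]]
   dark [ 80. 113.] 3 [[104.3  39.5]]
cream [354.  80.] [463.9 130.5] [71.7 71.8] 32.5
   dark [354.7  61.3] 3 [[460.2 153.4]]
   dark [350.3  63.3] 3 [[455.1 150.3]]
   dark [336.  71.] 3 [[438.1 138.7]]
   dark [337.  74.] 3 [[440.  135.3]]
   dark [374.  76.] 3 [[488.2 139.6]]
   dark [375.  81.] 3 [[490.6 133.8]]
```

View pics/w1c.png

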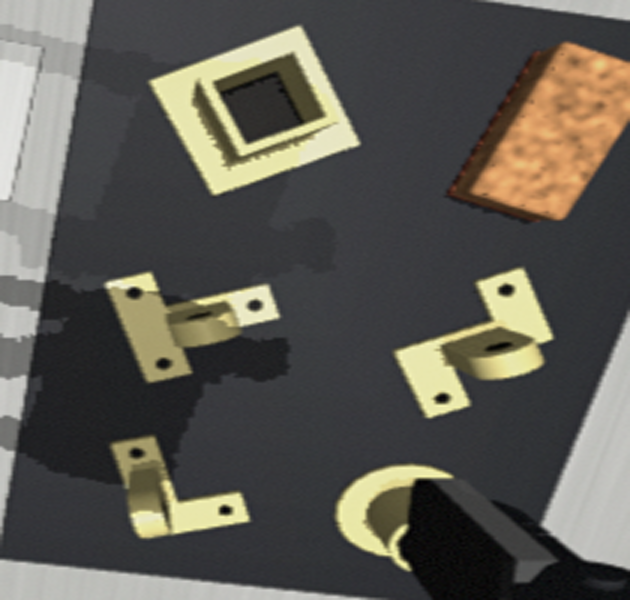

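From the holes and contours:

| Part | Position (mm) | Long axis |
|---|---|---|
| T ear | (459,8) | 25° |
| Square cover | (464,130) | 32.5° |
| L ear | ~(451,-113) | −69° |
| Round cover | ~(589,-112) | – |

I'll hover over the round cover and refine it and L from there.

```bash
python3 -m crank '{"grip":[1,1,1,1,1,1,1,1,1,1,1,1,1],"slide":[[15,-11.5,-8],[15,-11.5,-8],[15,-11.5,-8],[15,-11.5,-8],[15,-11.5,-8],[15,-11.5,-8],[15,-11.5,-8],[15,-11.5,-8],[15,-11.5,-8],[15,-11.5,-8],[15,-11.5,-8],[15,-11.5,-8],[15,-11.5,-8]],"roll":[-90,-90,-90,-90,-90,-90,-90,-90,-90,-90,-90,-90,-90]}'
cat >> h.py <<'E'
R["cream"]=((18,40,70),(40,190,255))
def look(n,cols=("cream",),amin=300):
    d=manip.get_image("wrist"); cv2.imwrite(f"pics/{n}.png",d["frame"][:,:,::-1]); r,s=roll()
    print("jaw",round(r,1),"tcp",(s["position"]*1000).round(1),"q",s["qpos"].round(2),"F",s["contact_force"].round(1),"w",round(s["width"]*1000,1))
    for c in cols:
        for b in blobs(d,c,amin,.015 if c=="cream" else .024): print(c,*b[:4])
    return d
E
python3 - <<'E'
from h import *
d=look("w2",("cream","blue"))
E
```

```text
clock: 3.2
position: [0.5875, -0.1121, 0.1914]
ee_rot: [0.049, 0.705, 0.049, -0.705]
contact_force: [0.9, -0.1, -0.5]
width: 0.0854
jaw -82.1 tcp [ 587.5 -112.2  191.4] q [-0.3   0.33  1.52 -0.    1.29  1.13] F [-0.1 -0.1  0.2] w 85.7
cream [308. 286.] [ 454.8 -119.1] [64.4 98.6] 55.9
cream [101. 260.] [453.9 146.2] [ 72.3 114.8] 32.5
cream [319. 187.] [ 583.6 -112.7] [70.1 69.9] 2.3
cream [214. 168.] [590.9   7.7] [74.1 78.7] 31.6
blue [409. 311.] [ 443.3 -252.1] [64.5 21. ] 6.6
blue [483. 248.] [ 522.5 -308.2] [111.1 151.1] 6.8
```

View pics/w2.png

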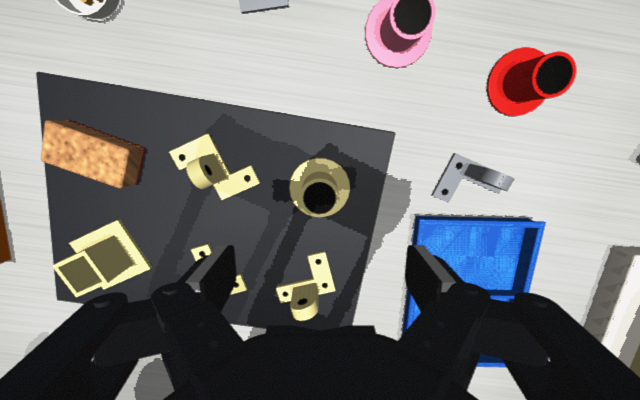

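Round cover flange at (319,187), fits 70.1×69.9 mm. Quick cross-check of the spigot centre at its top height, and the L holes.

```bash
python3 - <<'E'
from h import *
d=manip.get_image("wrist"); H=hsv(d)
for (u0,u1,v0,v1,z,a) in ((300,340,178,216,.060,100),(275,335,250,322,.015,4),(195,250,243,295,.015,4),(415,550,215,330,0,1e9)):
    m=np.zeros(H.shape[:2],np.uint8); m[v0:v1,u0:u1]=(H[v0:v1,u0:u1,2]<70)
    n,_,st,ce=cv2.connectedComponentsWithStats(m,connectivity=4)
    for i in range(1,n):
        if a<=st[i,4]<900: print(ce[i].round(1),st[i,4],(ray(d,ce[i],z)*1000).round(1))
E
```

```text
[318.9 197.4] 796 [[ 583.7 -112.7]]
[281.5 265.1] 451 [[480.1 -79.9]]
[317.8 261.4] 16 [[ 491.4 -123.8]]
[324.5 284.8] 13 [[ 460.2 -136.7]]
[282.6 311.2] 364 [[414.4 -88.1]]
[284.8 293.6] 14 [[440.6 -88.2]]
[324.8 309.6] 488 [[ 424.4 -142.3]]
[302.2 301.2] 51 [[ 432.7 -111.6]]
[200.3 260.4] 98 [[472.5  20.4]]
```

```bash
python3 -m crank '{"grip":[1,1,1,1,1,1,1,1,0,0,0,0,0,0,0],"slide":[[-0.4,0,-4],[-0.4,0,-8],[-0.4,0,-12],[-0.4,0,-14.5],[-0.4,0,-16],[-0.4,0,-16.8],[-0.4,0,-17],[-0.4,0,-17],[-0.4,0,-17],[-0.4,0,-17],[-0.4,0,-17],[-0.4,0,-17],[-0.4,0,-17],[-0.4,0,-17],[-0.4,0,-17]],"roll":[0,0,0,0,0,0,0,0,0,0,0,0,0,0,0]}' 30
```

```text
clock: 4.8
position: [0.5839, -0.1128, 0.0222]
ee_rot: [0.048, 0.706, 0.048, -0.705]
contact_force: [-0.2, -0.6, 6.2]
width: 0.0392
```

```bash
python3 -m crank '{"grip":[0,0,0,0,0,0,0,0,0,0,0,0],"slide":[[0,0,1],[0,0,4],[0,0,8],[0,0,10],[-1.6,-5,10],[-3.2,-10,10],[-4.8,-15,10],[-6,-18.5,10],[-6.4,-19.7,10],[-6.4,-19.7,10],[-6.4,-19.7,10],[-6.4,-19.7,10]],"roll":[0,0,0,0,0,0,0,0,-1,-1,-1,-1]}'
python3 - <<'E'
from h import *
d=look("w3",("cream","blue"))
print(ray(manip.get_image("wrist"),[(0,0)],0))
E
```

```text
clock: 6.0
position: [0.5198, -0.3079, 0.1213]
ee_rot: [-0.042, -0.706, -0.043, 0.706]
contact_force: [0.3, 0.8, -1.4]
width: 0.0395
jaw -83.1 tcp [ 519.9 -307.9  121.3] q [-0.65  0.4   1.61  0.    1.14  0.8 ] F [ 0.7 -0.8 -0.4] w 39.2
cream [598. 290.] [ 462.5 -599.1] [116.9  95.3] 11.4
cream [ 13. 242.] [443.9 -21. ] [23.8 37.7] 25.2
cream [101. 240.] [456.6 -96.8] [ 58.6 111.4] 29.5
cream [320. 252.] [ 459.3 -312.8] [112.9 152. ] 86.9
blue [355. 320.] [ 401.3 -359. ] [21.7 41.4] 49.3
blue [322. 191.] [ 516.4 -311.1] [116.2 146.2] 6.5
[[ 0.65144018 -0.03087723]]
```

View pics/w3.png

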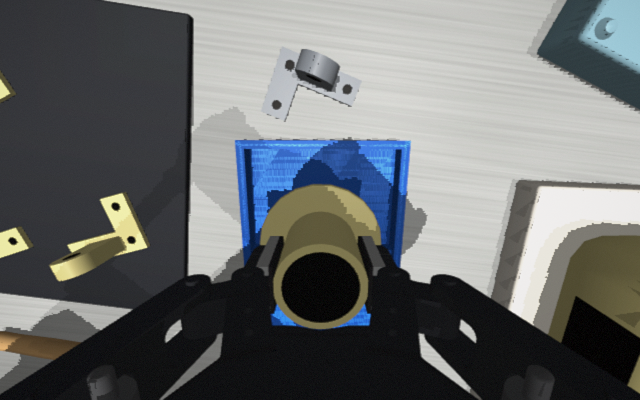

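The wrist view shows the round cover held at (320,285) over the blue far pocket, with the tray's far rim corners at (236,140) and (410,140). Well centred. Lowering.

```bash
python3 -m crank '{"grip":[0,0,0,0,0,0,0,0],"slide":[[0.2,-0.2,-4],[0.2,-0.2,-7],[0.2,-0.2,-9],[0.2,-0.2,-9.8],[0.2,-0.2,-10.1],[0.2,-0.2,-10.3],[0.2,-0.2,-10.4],[0.2,-0.2,-10.4]],"roll":[0,0,0,0,0,0,0,0]}'
```

```text
clock: 6.9
position: [0.522, -0.3121, 0.0183]
ee_rot: [0.042, 0.706, 0.041, -0.705]
contact_force: [0.5, -1.2, -1.3]
width: 0.0387
```

```bash
python3 -m crank '{"grip":[0,0,0,0,0],"slide":[[0,0,-0.1],[0,0,-0.15],[0,0,-0.2],[0,0,-0.2],[0,0,-0.2]],"roll":[0,0,0,0,0]}'
```

```text
clock: 7.4
position: [0.5216, -0.3119, 0.0162]
ee_rot: [0.042, 0.706, 0.042, -0.706]
contact_force: [-1.5, 0.0, 5.2]
width: 0.0396
```

```bash
python3 -m crank '{"grip":[0.7,0.7,0.7,0.7,0.7,0.7,1,1,1,1,1,1,1,1,1,1,1,1,1,1],"slide":[[0,0,0],[0,0,0],[0,0,0],[0,0,1],[0,0,4],[0,0,8],[0,0,13],[-0.7,5,15],[-1.4,10,15],[-2,15,15],[-2.7,20,15],[-3.4,25,15],[-4,30,15],[-4.7,35,15],[-5.4,40,15],[-5.8,44.2,15],[-5.8,44.2,15],[-5.8,44.2,15],[-5.8,44.2,15],[-5.8,44.2,15]],"roll":[0,0,0,0,0,0,0,0,0,4,8,12,16,20,23,25.5,25.5,25.5,25.5,25.5]}'
python3 - <<'E'
from h import *
d=look("w4",("cream","orange"))
t=manip.get_image("top"); cv2.imwrite("pics/t4.png",cv2.resize(cv2.convertScaleAbs(t["frame"][150:310,380:500,::-1],alpha=2),(600,800*3//4)))
E
```

```text
clock: 9.4
position: [0.4638, 0.1289, 0.1654]
ee_rot: [0.196, 0.679, 0.196, -0.679]
contact_force: [0.7, -0.3, 0.0]
width: 0.0852
jaw -57.9 tcp [463.8 128.9 165.4] q [ 0.13  0.19  1.8  -0.    1.15  1.14] F [ 0.  -0.3 -0.2] w 85.3
cream [629. 334.] [ 508.  -288.9] [68.6 32.1] 48.5
cream [510. 288.] [ 483.1 -123.5] [44.7 31. ] 4.1
cream [401. 250.] [454.1  15.5] [82.2 42.8] 10.6
cream [318. 187.] [463.6 130.4] [72.8 71.8] 32.5
cream [488. 144.] [592.5   5.8] [73.4 84.3] 32.2
orange [133.  49.] [502.3 339.8] [147.2 147.3] 1.5
```

View pics/w4.png

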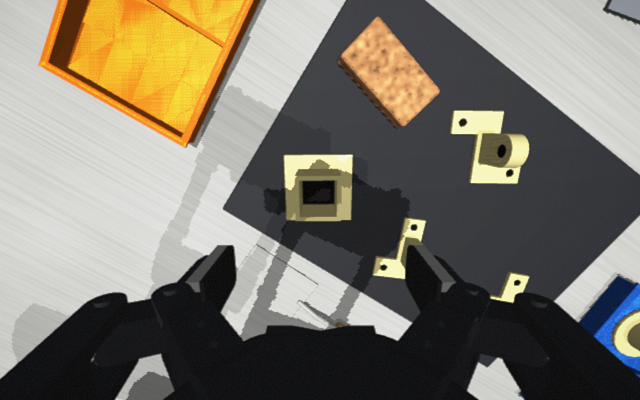

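The square cover sits at (318,187), aligned with the jaws (32.5° against -57.9°). The round cover is seen in the blue tray at lower right. Grasping the square.

```bash
python3 -m crank '{"grip":[1,1,1,1,1,1,1,0,0,0,0,0,0,0],"slide":[[0,0.1,-4],[0,0.1,-8],[0,0.1,-11.5],[0,0.1,-13.3],[0,0.1,-14],[0,0.1,-14.3],[0,0.1,-14.3],[0,0.1,-14.3],[0,0.1,-14.3],[0,0.1,-14.3],[0,0.1,-14.3],[0,0.1,-14.3],[0,0.1,-14.3],[0,0.1,-14.3]],"roll":[0.4,0.4,0.4,0.4,0.4,0.4,0.4,0.4,0.4,0.4,0.4,0.4,0.4,0.4]}' 30
```

```text
clock: 10.9
position: [0.4641, 0.1315, 0.0232]
ee_rot: [0.199, 0.679, 0.199, -0.678]
contact_force: [-0.4, -0.3, 6.2]
width: 0.0414
```

```bash
python3 -m crank '{"grip":[0,0,0,0,0,0,0,0,0,0,0,0],"slide":[[0,0,1],[0,0,4],[0,0,8],[0,0,10],[2.4,4.2,10],[4.8,8.5,10],[7.2,12.7,10],[9.6,17,10],[11.7,21.2,10],[11.7,21.2,10],[11.7,21.2,10],[11.7,21.2,10]],"roll":[0,0,0,0,-6,-12,-18,-24,-31,-31,-31,-31]}'
python3 - <<'E'
from h import *
d=look("w5",("orange",))
E
```

```text
clock: 12.1
position: [0.5794, 0.3423, 0.1221]
ee_rot: [-0.011, -0.706, -0.01, 0.708]
contact_force: [0.0, 0.2, -1.0]
width: 0.0415
jaw -88.3 tcp [579.6 342.  122.3] q [ 0.43  0.49  1.44 -0.    1.21  1.97] F [-0.3 -0.8 -0.6] w 41.9
orange [319. 190.] [576.8 341.7] [114.6 146.3] 1.8
```

View pics/w5.png

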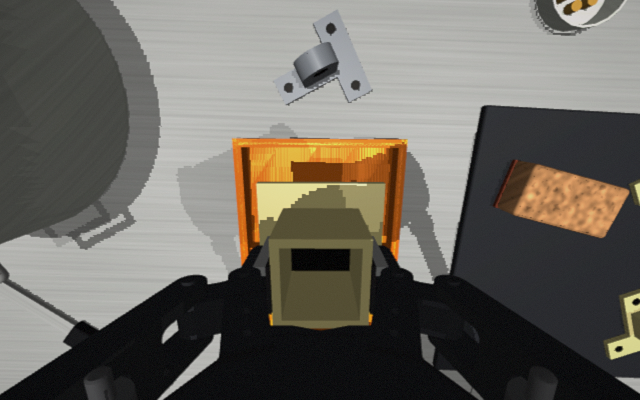

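Held square cover aligned and centred over the orange far pocket, with rim corners at (234,140) and (406,140). The master beyond is confirmed as a T. Lowering.

```bash
python3 -m crank '{"grip":[0,0,0,0,0,0,0,0,0,0,0],"slide":[[0.2,0,-4],[0.2,0,-7],[0.2,0,-9],[0.2,0,-9.8],[0.2,0,-10.1],[0.2,0,-10.3],[0.2,0,-10.4],[0.2,0,-10.5],[0.2,0,-10.55],[0.2,0,-10.55],[0.2,0,-10.55]],"roll":[0,0,0,0,0,0,0,0,0,0,0]}'
```

```text
clock: 13.25
position: [0.5826, 0.3435, 0.0173]
ee_rot: [0.01, 0.707, 0.01, -0.707]
contact_force: [-0.7, 0.2, 1.8]
width: 0.0419
```

```bash
python3 -m crank '{"grip":[0,0,0.7,0.7,0.7,0.7,0.7,1,1,1,1,1,1,1,1,1,1,1,1,1],"slide":[[0,0,-0.05],[0,0,-0.05],[0,0,0],[0,0,0],[0,0,1],[0,0,4],[0,0,8],[0,0,12],[-0.6,-2,15],[-2,-7,15],[-3.5,-12,15],[-5,-17,15],[-6.4,-22,15],[-8,-27,15],[-9.3,-32,15],[-10.7,-37,15],[-12,-42,15],[-13.2,-45.6,15],[-13.2,-45.6,15],[-13.2,-45.6,15]],"roll":[0,0,0,0,0,0,4,12,20,28,36,44,52,60,68,76,84,92,100,108]}'
python3 -m crank '{"grip":[1,1,1],"slide":[[0,0,0],[0,0,0],[0,0,0]],"roll":[2,2,2]}'
python3 - <<'E'
from h import *
d=look("w6"); H=hsv(d)
for b in blobs(d,"cream",300,.015):
    m=np.zeros(H.shape[:2],np.uint8); cv2.fillPoly(m,[cv2.convexHull(b[4])],255); m=cv2.erode(m,np.ones((3,3)))
    n,_,st,ce=cv2.connectedComponentsWithStats(((H[:,:,2]<75)&(m>0)).astype(np.uint8),connectivity=4)
    if abs(b[1][1]+112)<60 and b[1][0]<530:
        for i in range(1,n):
            if 4<=st[i,4]<90: print("  dark",ce[i].round(1),st[i,4],(ray(d,ce[i],.015)*1000).round(1))
E
```

```text
clock: 15.25
position: [0.4496, -0.1162, 0.1675]
ee_rot: [0.574, 0.413, 0.573, -0.414]
contact_force: [0.6, 0.7, 0.6]
width: 0.0855
clock: 15.55
position: [0.4505, -0.1127, 0.1672]
ee_rot: [0.58, 0.404, 0.58, -0.404]
contact_force: [-0.3, -0.3, 0.0]
width: 0.0849
jaw 20.3 tcp [ 450.5 -112.6  167.1] q [-0.39  0.16  1.83  0.    1.15 -0.75] F [ 0.6  0.1 -0.1] w 85.5
cream [331. 194.] [ 466.3 -107. ] [56.6 74.1] 22.2
cream [201. 125.] [314.1 -93.9] [54.4  9.9] 84.9
cream [497. 125.] [590.9   7.7] [97.  60.8] 53.5
cream [358.  73.] [458.3   7.6] [73.8 69.9] 24.6
cream [229.  45.] [321.4 -13.8] [64.3  9.7] 86.1
  dark [320.6 164.5] 33 [[441.2 -88.6]]
  dark [353.4 211.2] 28 [[ 492.4 -123.9]]
```

View pics/w6.png

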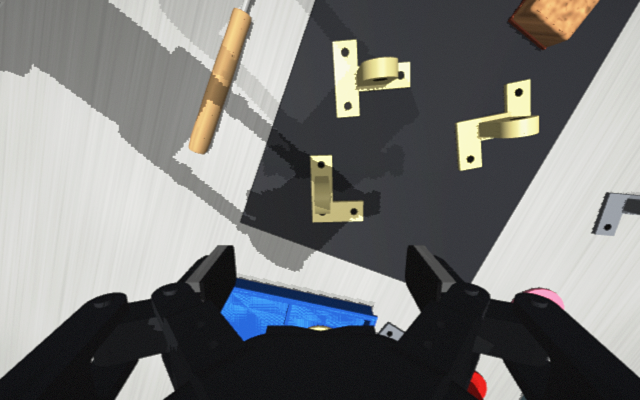

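L is at (325,190), with holes at (441,-89) and (492,-124), as before. The ear is under the tool and needs +1.7° of roll. Grasping.

```bash
python3 -m crank '{"grip":[1,1,1,1,1,1,1,0,0,0,0,0,0,0,0,0],"slide":[[0,0,-4],[0,0,-8],[0,0,-11.5],[0,0,-13.3],[0,0,-14.1],[0,0,-14.4],[0,0,-14.4],[0,0,-14.4],[0,0,-14.4],[0,0,-14.4],[0,0,-14.4],[0,0,-14.4],[0,0,-14.4],[0,0,-14.4],[0,0,-14.4],[0,0,-14.4]],"roll":[1.7,1.7,1.7,1.7,1.7,1.7,1.7,1.7,1.7,1.7,1.7,1.7,1.7,1.7,1.7,1.7]}' 30
```

```text
clock: 17.2
position: [0.4506, -0.1128, 0.0231]
ee_rot: [0.586, 0.395, 0.586, -0.395]
contact_force: [0.3, 1.3, 5.7]
width: 0.0138
```

```bash
python3 -m crank '{"grip":[0,0,0,0,0,0,0,0,0,0,0,0],"slide":[[0,0,1],[0,0,4],[0,0,8],[0,0,10],[-0.9,-5,10],[-1.8,-10,10],[-2.8,-15,10],[-3.6,-19,10],[-3.9,-21,10],[-3.9,-21,10],[-3.9,-21,10],[-3.9,-21,10]],"roll":[0,0,0,0,-4,-8,-12,-15.3,-15.3,-15.3,-15.3,-15.3]}'
python3 - <<'E'
from h import *
d=look("w7",("blue",))
def tr(x,y,z,c=(473,-316),a=np.radians(6.7)): return proj(d,[(c[0]+x*np.cos(a)-y*np.sin(a))/1e3,(c[1]+x*np.sin(a)+y*np.cos(a))/1e3,z])
f=d["frame"][:,:,::-1].copy()
for p in [(-100,-70),(-100,70),(100,-70),(100,70)]: cv2.circle(f,tuple(int(v) for v in tr(*p,.024)),4,(0,0,255),1)
for p in [(0,-66),(0,66)]: cv2.circle(f,tuple(int(v) for v in tr(*p,.018)),4,(0,255,0),1)
cv2.imwrite("pics/w7.png",f)
E
```

```text
clock: 18.4
position: [0.4112, -0.3212, 0.1227]
ee_rot: [0.528, 0.47, 0.529, -0.469]
contact_force: [0.1, 0.2, -1.2]
width: 0.0133
jaw 6.8 tcp [ 411.4 -321.1  122.8] q [-0.8   0.28  1.78  0.    1.07 -0.92] F [ 0.5 -0.3 -0.6] w 13.9
blue [382. 190.] [ 471.8 -316.5] [206.3 145.5] 6.8
```

View pics/w7.png

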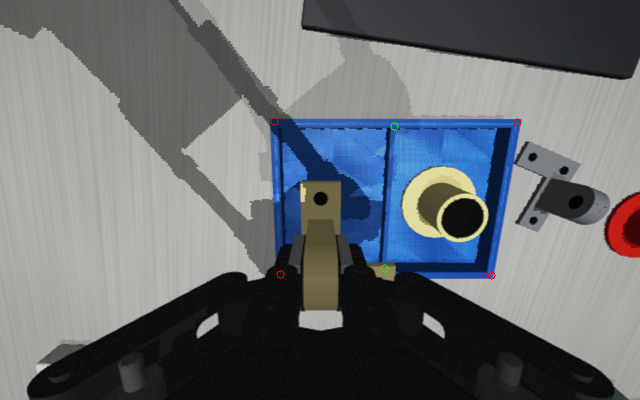

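The drawn tray corners match the rim (red and green circles on the corners and divider). The round cover sits flat at (437,203) in the far pocket, and the L is held over the near pocket. Lowering.

```bash
python3 -m crank '{"grip":[0,0,0,0,0,0,0,0,0,0,0],"slide":[[0,-0.2,-4],[0,-0.2,-7],[0,-0.2,-9],[0,-0.2,-9.8],[0,-0.2,-10.1],[0,-0.2,-10.3],[0,-0.2,-10.4],[0,-0.2,-10.5],[0,-0.2,-10.6],[0,-0.2,-10.6],[0,-0.2,-10.6]],"roll":[0,0,0,0,0,0,0,0,0,0,0]}'
```

```text
clock: 19.55
position: [0.4116, -0.3249, 0.0172]
ee_rot: [0.529, 0.47, 0.528, -0.47]
contact_force: [0.1, -0.6, 1.4]
width: 0.0134
```

```bash
python3 -m crank '{"grip":[0,0,0.3,0.3,0.3,0.3,0.3,0.6,1,1,1,1,1,1,1,1,1,1,1,1],"slide":[[0,0,-0.08],[0,0,-0.08],[0,0,-0.05],[0,0,0],[0,0,1],[0,0,4],[0,0,8],[0,0,12],[0.4,2.5,15],[1.1,7.5,15],[1.8,12.5,15],[2.5,17.5,15],[3.2,22.5,15],[4,27.5,15],[4.5,31,15],[4.8,33.3,15],[4.8,33.3,15],[4.8,33.3,15],[4.8,33.3,15],[4.8,33.3,15]],"roll":[0,0,0,0,0,0,0,0,-8,-16,-24,-32,-40,-48,-56,-64,-71.5,-71.5,-71.5,-71.5]}'
python3 - <<'E'
from h import *
d=look("w8"); H=hsv(d)
for b in blobs(d,"cream",300,.015):
    m=np.zeros(H.shape[:2],np.uint8); cv2.fillPoly(m,[cv2.convexHull(b[4])],255); m=cv2.erode(m,np.ones((3,3)))
    n,_,st,ce=cv2.connectedComponentsWithStats(((H[:,:,2]<75)&(m>0)).astype(np.uint8),connectivity=4)
    if abs(b[1][1]-8)<40 and b[1][0]<530:
        for i in range(1,n):
            if 4<=st[i,4]<90: print("  dark",ce[i].round(1),st[i,4],(ray(d,ce[i],.015)*1000).round(1))
E
```

```text
clock: 21.55
position: [0.4594, 0.0083, 0.1672]
ee_rot: [0.155, 0.69, 0.154, -0.69]
contact_force: [-0.0, 0.3, 0.1]
width: 0.0851
jaw -64.8 tcp [459.4   8.1 167.1] q [-0.13  0.15  1.84 -0.    1.15  1.  ] F [-0.2  0.  -0.8] w 85.4
cream [292. 302.] [321.6 -21.8] [75.  16.3] 84.0
cream [605. 264.] [ 525.7 -326.1] [ 66.9 113.2] 10.0
cream [319. 196.] [458.8   6.7] [74.1 69. ] 23.6
cream [379.  65.] [591.4   7.3] [100.1  55.4] 60.2
cream [270.  23.] [580.4 116. ] [27.6 30.8] 65.2
  dark [319.7 165. ] 37 [[482.8  18.7]]
  dark [297.2 212.5] 28 [[425.4  18.7]]
  dark [341.4 212.9] 26 [[445.6 -25.1]]
```

View pics/w8.png

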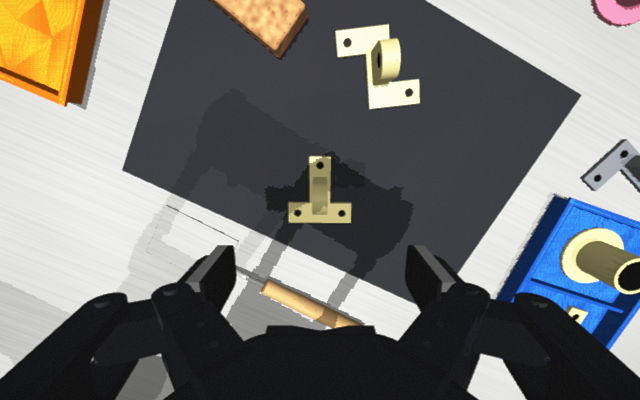

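The T is at (320,190), centred and aligned under the tool. The blue tray at right now holds the round cover and the L. Grasping the T.

```bash
python3 -m crank '{"grip":[1,1,1,1,1,1,1,0,0,0,0,0,0,0,0,0],"slide":[[0,0,-4],[0,0,-8],[0,0,-11.5],[0,0,-13.3],[0,0,-14.1],[0,0,-14.4],[0,0,-14.4],[0,0,-14.4],[0,0,-14.4],[0,0,-14.4],[0,0,-14.4],[0,0,-14.4],[0,0,-14.4],[0,0,-14.4],[0,0,-14.4],[0,0,-14.4]],"roll":[0,0,0,0,0,0,0,0,0,0,0,0,0,0,0,0]}' 30
```

```text
clock: 23.2
position: [0.4597, 0.0084, 0.0231]
ee_rot: [0.154, 0.69, 0.154, -0.69]
contact_force: [-0.9, 0.5, 6.1]
width: 0.0136
```

```bash
python3 -m crank '{"grip":[0,0,0,0,0,0,0,0,0,0,0,0,0,0],"slide":[[0,0,1],[0,0,4],[0,0,8],[0,0,10],[0.3,5,10],[0.7,10,10],[1,15,10],[1.4,20,10],[1.7,25,10],[2,30,10],[2.3,33.2,10],[2.3,33.2,10],[2.3,33.2,10],[2.3,33.2,10]],"roll":[0,0,0,0,-4,-8,-12,-16,-20,-23.7,-23.7,-23.7,-23.7,-23.7]}'
python3 - <<'E'
from h import *
d=look("w9",("orange",))
E
```

```text
clock: 24.6
position: [0.4819, 0.3391, 0.1226]
ee_rot: [-0.01, -0.707, -0.009, 0.707]
contact_force: [-0.6, -1.0, -0.2]
width: 0.0135
jaw -88.6 tcp [482.1 338.9 122.7] q [ 0.5   0.38  1.64 -0.    1.13  2.04] F [-0.2 -0.1 -0.4] w 13.9
orange [318. 157.] [531.8 340.6] [205.9 145.9] 1.4
```

View pics/w9.png

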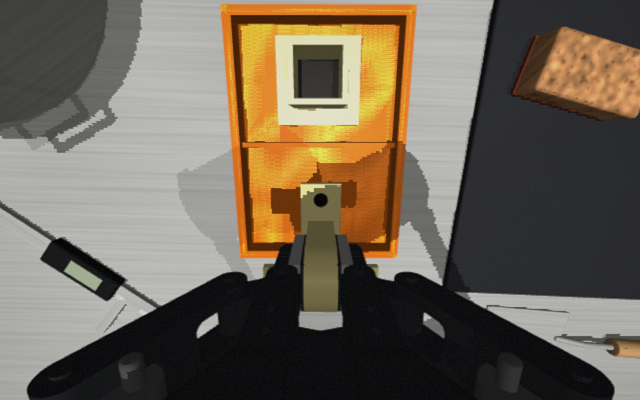

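The square cover sits flat at (318,80) in the orange far pocket, and the T is centred over the near pocket. Lowering.

```bash
python3 -m crank '{"grip":[0,0,0,0,0,0,0,0,0,0,0],"slide":[[0,0,-4],[0,0,-7],[0,0,-9],[0,0,-9.8],[0,0,-10.1],[0,0,-10.3],[0,0,-10.4],[0,0,-10.5],[0,0,-10.6],[0,0,-10.6],[0,0,-10.6]],"roll":[0,0,0,0,0,0,0,0,0,0,0]}'
python3 -m crank '{"grip":[0,0,0.4,0.4,0.4,0.4,0.4,0.4,0.4,0.4,0.4,0.4],"slide":[[0,0,-0.08],[0,0,-0.08],[0,0,-0.05],[0,0,0],[0,0,1],[0,0,4],[0,0,8],[0,-5,12],[0,-10,15],[0,-15,15],[0,-18,15],[0,-18,15]],"roll":[0,0,0,0,0,0,0,0,0,0,0,0]}'
python3 - <<'E'
from h import *
look("w10")
t=manip.get_image("scene")["frame"][:,:,::-1]
a=cv2.resize(t[140:225,165:265],(400,340),interpolation=cv2.INTER_CUBIC); b=cv2.resize(t[160:245,430:530],(400,340),interpolation=cv2.INTER_CUBIC)
cv2.imwrite("pics/s10.png",np.hstack([a,b]))
E
```

```text
clock: 25.75
position: [0.4826, 0.3405, 0.0172]
ee_rot: [0.009, 0.707, 0.009, -0.707]
contact_force: [0.3, 0.4, 0.6]
width: 0.0138
clock: 26.95
position: [0.4826, 0.1552, 0.1684]
ee_rot: [0.008, 0.708, 0.006, -0.706]
contact_force: [0.0, 0.3, -0.4]
width: 0.0341
jaw -88.8 tcp [482.7 157.9 168. ] q [ 0.18  0.22  1.75 -0.    1.17  1.73] F [-0.4  0.8 -0.8] w 34.1
cream [147. 190.] [482.1 341.7] [72.9 80. ] 4.2
cream [370.  85.] [587.1 106.4] [43.2 34.4] 3.0
cream [123.  83.] [581.9 349.2] [70.  94.2] 1.3
cream [472.  81.] [591.1   7.6] [73.9 79.3] 31.6
```

View pics/s10.png

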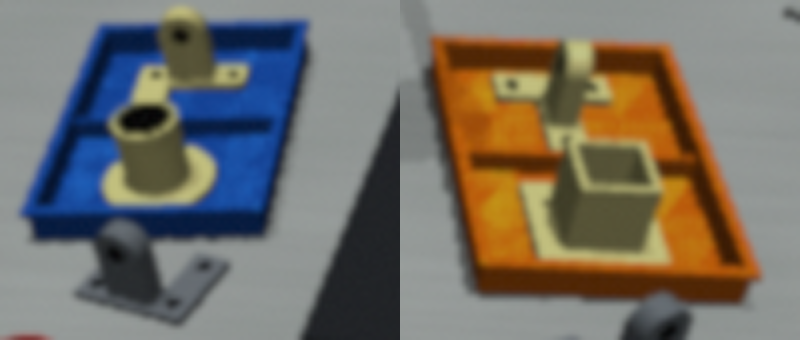

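The scene crop shows one part flat in each of the four pockets, clear of rims and dividers. The unused Z is still at (591,8) mm, as at the start. Handing in.

```bash
python3 -c "
from rig import manip
print(manip.sign_off())"
```

```text
the job is handed in; nothing more can be done
None
```

I made up both kits and handed the job in at about 27 s on the robot's clock:
- **Blue tray:** the round port cover and the L bracket, because the grey master at its far end is an L.
- **Orange tray:** the square window cover and the T bracket, because its master is a T.

Each part was lowered to within about 1 mm of the expected floor contact before release. For the round cover the wrist force showed contact (5 N). For the other three it read under 2 N, near the noise, so I lowered them another 0.5–0.8 mm before opening.

The last scene and wrist views show all four parts flat, upright and clear of rims and dividers. In the last wrist view the unused Z bracket is within 1 mm of where it started. The masters were never touched and the gripper ended clear of everything. No check failed. One early reading disagreed: the top view put the round cover about 5 mm off because its outline was cut short, and I used the closer wrist view instead. I viewed 13 of the 14 pictures.

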